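Show a carburettor casting from the drawer to the inspection camera

TASK

Pull the drawer of the red tool chest open, take out the grey square slide housing and hold it up to the blue inspection camera: the tip of its short round side stub 10 cm straight in front of the lens, the stub pointing squarely into the lens, and the housing the right way up as the camera sees it (open bore to the top of the picture, not rolled to a side). Finish while still holding it there in the gripper, motionless; do not touch the camera or its stand, and leave the piston and spark plug in the drawer and the casting on top of the chest where they are.

Things in the scene. Friction and masses are not known exactly. Their poses are not given: they have to be found in the camera images.
- chest_drawer0 (a joint): the single wide drawer of the red tool chest: travel in m, 0 shut, 0.149 fully open; it slides straight towards the robot side along -x of chest, light friction (about 1 N), and stays where it is left
- chest: red tool chest fixed to the bench, 220 deep (x) x 360 wide (y) x 85 mm high; origin under its centre, x points from its front to its back, front face at x = -110 mm. The drawer inside is 318 wide and 175 mm deep, its floor 22 mm above the bench, side and back walls rise to 63 mm, its 15 mm front panel to 73 mm above the bench
- chest_drawer0_handle (a point): middle of the drawer's steel bar handle, moves with the drawer; same axes as the chest. The bar is 11 mm thick, 120 mm long along y, 47 mm above the bench, its centre 35 mm in front of the drawer's face, so fingers pass behind it; two 8 mm posts carry it 51 mm to either side
- housing: grey cast slide housing, 0.13 kg, in the drawer: square block with a bore open at the top and a short round stub on one side. Origin on its underside; block x -12 to +36, y -27 to +27, z 0 to 34 mm; stub along -x to x = -37 mm; z up out of the bore. Grip across y (54 mm) over the block's middle, x = +12. Starts with the stub towards the drawer's back, up to 0.5 rad either way
- port (a point): tip of the housing's round stub (x = -37 mm, y = 0, z = 14 mm of housing, same axes as the housing: the stub points along -x)
- lens (a point): centre of the front glass of the blue inspection camera (yellow 45 mm ring), on a post whose foot stands on the bench; it looks along -x of this frame, towards the robot side and 25 degrees downward; z is up in its picture. Its height on the post (0.19 to 0.29 m) and heading vary. Do not touch it
- focus (a point): the point in the air 100 mm straight in front of the lens where the tip of the stub must be; same axes as lens
- stand: the camera's stand: steel foot 110 x 130 x 14 mm, fixed to the bench, post 16 mm thick and 344 mm high over all, 20 mm behind (x) the foot's middle; origin under the middle of the foot, the camera looks to its -x side
- piston: round piston cap, 39 mm across, 34 mm high, with a brass top, stands in the drawer beside the housing (left or right of it); leave it there. Origin under its middle
- plug: spark plug, 74 mm long, 20 mm thick, lies in the drawer behind and between the other two; leave it there
- tap: grey cast fuel tap body, 43 x 67 x 55 mm, stands on top of the chest; leave it there. Origin on its underside

How it is judged:
By the outcome, as a careful person would: the job done as asked, in the order asked, and still so for the second after the job is handed in, while the arm keeps its last pose, push and grip.
It also fails if it takes over 54 s, if anything falls off the work surface, if the arm or the gripper's body presses on something with over 40 N, if the wrist force passes 120 N, or if a joint passes its speed limit or range.

ROBOT

A 7-joint arm with a two-finger parallel gripper is mounted at the origin on a cart in front of the work surface, level with it; the furniture and walls round the work are solid. World frame = base frame: x ahead of the robot, y to its left, z up, the work surface at z = 0. Lengths are in m, angles in rad, forces in N, time in s.
With the tool pointing down it reaches from about 0.4 to 0.85 m from the base axis. Payload 10.4 kg.
Tool frame: the origin (TCP) lies at the very end of the fingers, on their centre line; the grasp point (between the pads) lies 19 mm behind it (grip_point_offset is the distance from the TCP to the grasp point, in m); z points along the fingers, y is the line along which they close (so a half turn about z gives the same grasp; the last joint's range is limited). The gripper opens to 87 mm and grips with 3 to 60 N. Pads are 19 mm wide; open, the fingers measure 117 mm over their backs; the gripper's body (75 mm by 190 mm) begins 51 mm behind the grasp point.
Start: joints at [-0.023, 0.332, -0.065, 1.46, 0.022, 1.35, -0.088], TCP at [0.625, 0, 0.223] pointing down, gripper open.
Joint ranges: [-2.6, 2.6], [-0.5, 2.12], [-1.47, 1.34], [0.16, 2.42], [-1.27, 4.41], [0.06, 2.06], [-2.6, 2.6]. Speed limits (rad/s): [2.22, 2.22, 2.79, 2.79, 3.14, 3.14, 3.14].

INTERFACE

Orientations are given as a unit quaternion [x, y, z, w].
In Python, from bench import * gives the robot as it stands.
- The arm moves only by the tool play_rows, never from a script. Its argument "increments" is text: rows parted by semicolons, each of 7 numbers parted by spaces: the turn, a rotation vector about the tool's x, y, z in rad, then the shift along the tool's x, y, z in m, then the opening, from 0 (shut) to 1 (fully open). A call has 1 to 8 rows; each row is the pose to reach, as a shift and turn from the pose commanded when the call began, along the tool's axes at that moment; what a row does not reach only later rows make up. A row lasts 1/10 s, in which the tool goes at most 50 mm and 8.59 degrees, less where a joint would pass 70% of its speed; a pose out of reach is approached as far as the arm can. A call with a gripper value outside its range is refused whole. The fingers move at their own pace and stop on an object; "grip_force" is the grip in N (left out, the last holds). Time passes only in rows, so rows that repeat a pose let the fingers close. It gives the time, the measured TCP pose, the force, the opening and the grip force at its end, in the units of the state.
- read_state(): the state, without advancing time (a new reading comes with each control period).
- camera(name): name is "scene" or "side" or "wrist"; returns a dict with "color" (384x512x3 uint8, red, green, blue), "fx", "fy", "cx", "cy" (pixels), "k1" (the pictures are not rectified: a ray, as slopes to the right and down, at radius r is drawn at 1 + k1 r^2 times it, then the intrinsics apply), "camera_from_world" (4x4, takes a point from world to camera coordinates); the wrist camera has in their place "mount" (4x4, takes a point from camera to tool coordinates, whose origin is the TCP and whose axes are the flange's). Camera axes: x right, y down, z forward; pixel columns grow to the right and rows downward; lengths in m; the calibration is good to about 2 mm. A picture is of the moment at which its call begins: read the wrist's pose just before it. There is no depth.
- close_job(): hands the job in; it is judged then, once.
The state is a dict: "time": time; "joint_positions": joint angles; "joint_vel": joint speeds; "joint_torque": joint torques, N m; "ee_pos": TCP position; "eef_rot": TCP orientation; "ft_force": force on the tool from outside, world axes, zero at the start; "torque": the same for the moment, N m; "width": finger opening in m; "grip_force": force on a finger pad.
Only numpy, scipy, OpenCV 4.12 (cv2) and the standard library are available. Lean on these libraries where they do the work, as an engineer would, in place of code of your own. Each camera call takes 0.05 s, during which the arm holds its last target. There are 200 camera calls.

## Working session

There is one attempt and no reset: what is moved stays moved. The work goes in short steps, Python scripts to look and compute and a tool call to move; the robot and the scene stay as the last step left them, time stands still between calls to the robot, and variables do not carry over. Pictures are saved under pics/ and viewed, at most 13 in all, crops included, and the job is handed in when it is done.

Besides the shell and the picture viewer there is one more tool, called after "Call:" as name(argument=value, ...), one argument or row to a line, values as JSON. play_rows: Moves the arm, as the interface text tells. Its arguments: {"type":"object","properties":{"increments":{"type":"string"},"grip_force":{"type":"number"}},"required":["increments"]}

```bash
mkdir -p pics; ls
python3 - <<'E'
from bench import *
import cv2,json
s=read_state(); print({k:s[k] for k in('time','ee_pos','eef_rot','width')})
a=camera("scene");b=camera("side")
for n,c in(("scene",a),("side",b)):
    print(n,c['fx'],c['fy'],c['cx'],c['cy'],c['k1'],c['camera_from_world'])
    cv2.imwrite(f'pics/{n}0.png',c['color'][:,:,::-1])
w=camera("wrist");print(w['mount'],w['fx'],w['k1'],w['cx'],w['cy'])
cv2.imwrite('pics/w0.png',w['color'][:,:,::-1])
E
```

```text
pics
{'time': 0.0, 'ee_pos': array([ 6.24595131e-01, -3.88355133e-05,  2.21716637e-01]), 'eef_rot': array([ 7.07109169e-01,  7.07103992e-01, -5.62248327e-04, -5.02129228e-04]), 'width': 0.0868733776041985}
scene 499.6226850443473 499.6226850443473 253.56798844258998 191.78816206131296 -0.16050985378779645 [[ 0.69447703 -0.71916535 -0.02242453 -0.42238977]
 [-0.38440704 -0.34450468 -0.85647402  0.41431352]
 [ 0.60822108  0.60342168 -0.51570281  1.1577899 ]
 [ 0.          0.          0.          1.        ]]
side 351.1811741561658 351.1811741561658 255.6054920775975 191.59072995056738 -0.05453041720842641 [[-0.86646896 -0.49869803  0.02306123  0.57788779]
 [-0.23840817  0.37275549 -0.89678029  0.28387612]
 [ 0.43862636 -0.78253027 -0.44187475  0.74819286]
 [ 0.          0.          0.          1.        ]]
[[ 2.69268891e-04 -9.59487989e-01 -2.81749402e-01  7.70451023e-02]
 [ 9.99999821e-01  1.07827388e-04  5.88500839e-04  5.37843653e-04]
 [-5.34279184e-04 -2.81749510e-01  9.59487847e-01 -1.62834357e-01]
 [ 0.00000000e+00  0.00000000e+00  0.00000000e+00  1.00000000e+00]] 311.16855491942925 0.00318825697128966 252.0331362955013 193.15874795099847
```

View pics/scene0.png

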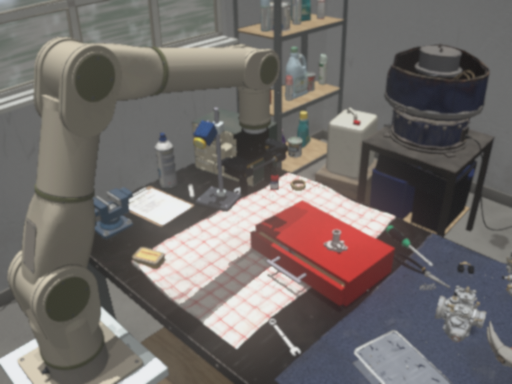

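View pics/side0.png

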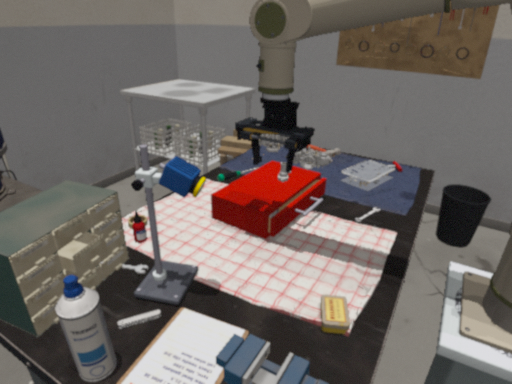

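View pics/w0.png

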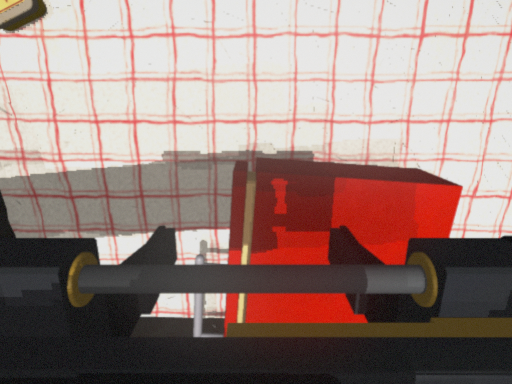

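```bash
cat > h.py <<'E'
import numpy as np, cv2
from scipy.spatial.transform import Rotation as Rot
from bench import *
def und(c,u,v):
    d=np.array([(u-c['cx'])/c['fx'],(v-c['cy'])/c['fy']]);s=d.copy()
    for _ in range(20): s=d/(1+c['k1']*(s@s))
    return s
def setup(c,st=None):
    if 'mount' in c:
        T=np.eye(4);T[:3,:3]=Rot.from_quat(st['eef_rot']).as_matrix();T[:3,3]=st['ee_pos']
        c['camera_from_world']=np.linalg.inv(T@c['mount'])
    return c
def ray(c,u,v):
    M=np.linalg.inv(c['camera_from_world']);d=M[:3,:3]@np.r_[und(c,u,v),1];return M[:3,3],d/np.linalg.norm(d)
def onz(c,u,v,z):
    o,d=ray(c,u,v);return o+d*(z-o[2])/d[2]
def tri(*obs):
    A=np.zeros((3,3));b=np.zeros(3);L=[ray(*o) for o in obs]
    for o,d in L:
        P=np.eye(3)-np.outer(d,d);A+=P;b+=P@o
    x=np.linalg.solve(A,b);return x,[round(np.linalg.norm((np.eye(3)-np.outer(d,d))@(x-o))*1000,1) for o,d in L]
def proj(c,p):
    q=c['camera_from_world']@np.r_[p,1];s=q[:2]/q[2];s=s*(1+c['k1']*(s@s));return np.array([c['fx']*s[0]+c['cx'],c['fy']*s[1]+c['cy']])
def shot(n):
    st=read_state();return setup(camera(n),st),st
def save(n,img): cv2.imwrite(n,np.ascontiguousarray(img[:,:,::-1]))
E
python3 - <<'E'
from h import *
import pickle
S={}
for n in("scene","side","wrist"): S[n]=shot(n)[0]
pickle.dump(S,open('s0.pkl','wb'))
z=lambda i,x,y,w,h:cv2.resize(i[y:y+h,x:x+w],(400,300),interpolation=cv2.INTER_CUBIC)
a=S['scene']['color'];b=S['side']['color']
save('pics/m0.png',np.vstack([np.hstack([z(a,240,190,160,120),z(a,180,110,80,60)]),np.hstack([z(b,205,155,128,96),z(b,130,140,80,60)])]))
m=cv2.inRange(cv2.cvtColor(S['scene']['color'],cv2.COLOR_RGB2HSV),(0,200,60),(6,255,255))
k=max(cv2.findContours(m,0,1)[0],key=cv2.contourArea)
print(cv2.approxPolyDP(cv2.convexHull(k),3,True)[:,0].tolist())
for n in("scene","side"):
  hsv=cv2.cvtColor(S[n]['color'],cv2.COLOR_RGB2HSV)
  for nm,lo,hi in(("yellow",(22,150,80),(35,255,255)),("blue",(105,150,40),(125,255,255))):
    for k in cv2.findContours(cv2.inRange(hsv,lo,hi),0,1)[0]:
      if len(k)>4 and cv2.contourArea(k)>8: print(n,nm,cv2.contourArea(k),cv2.boundingRect(k),[np.round(x,1) for x in cv2.fitEllipse(k)])
E
```

```text
Traceback (most recent call last):
ValueError: max() iterable argument is empty
```

View pics/m0.png

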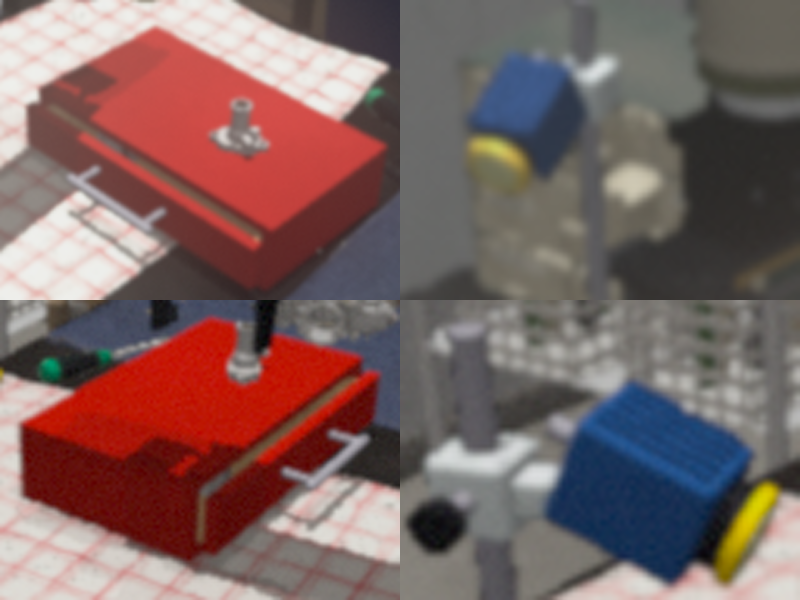

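```bash
cat > a.py <<'E'
from h import *
import pickle
S=pickle.load(open('s0.pkl','rb'));a,b=S['scene'],S['side']
P={'bar+':((268,261.2),(302.6,214.2)),'bar-':((301.2,280.4),(322.4,199.2)),'BL':((301.2,201.2),(212,196.6)),'BR':((394.4,249.2),(272.8,160.8)),'FR':((348,282.8),(320.8,172.6)),'FL':((256,228),(269,208.4)),'lens':((200,143),(199.6,186.4))}
for k,(p,q) in P.items(): x,e=tri((a,*p),(b,*q)); print(k,x.round(4),e)
for k in('BL','BR','FR','FL'): print(k,onz(a,*P[k][0],.085).round(4),onz(b,*P[k][1],.085).round(4))
for k in('bar+','bar-'): print(k,onz(a,*P[k][0],.047).round(4),onz(b,*P[k][1],.047).round(4))
for n,c in(('scene',a),('side',b)):
  hsv=cv2.cvtColor(c['color'],cv2.COLOR_RGB2HSV)
  print(n,hsv[143,200] if n=='scene' else hsv[186,202], c['color'][230,330] if n=='scene' else 0)
  for nm,lo,hi in(("yellow",(18,110,60),(38,255,255)),("blue",(100,110,30),(130,255,255))):
    for k in cv2.findContours(cv2.inRange(hsv,lo,hi),0,1)[0]:
      if len(k)>4 and cv2.contourArea(k)>30: print(n,nm,cv2.contourArea(k),cv2.boundingRect(k),[np.round(x,1) for x in cv2.fitEllipse(k)])
E
python3 a.py
```

```text
bar+ [ 0.5629 -0.1042  0.0454] [np.float64(2.6), np.float64(2.6)]
bar- [ 0.5511 -0.2311  0.0492] [np.float64(3.5), np.float64(3.5)]
BL [ 0.8274 -0.0051  0.078 ] [np.float64(0.8), np.float64(0.8)]
BR [ 0.8028 -0.3655  0.0827] [np.float64(0.6), np.float64(0.6)]
FR [ 0.6005 -0.3493  0.0846] [np.float64(2.8), np.float64(2.8)]
FL [ 0.6229 -0.0049  0.0886] [np.float64(8.5), np.float64(8.5)]
lens [0.6498 0.2674 0.2658] [np.float64(0.8), np.float64(0.8)]
BL [ 0.8199 -0.0114  0.085 ] [0.8179 0.0068 0.085 ]
BR [ 0.799  -0.3671  0.085 ] [ 0.8011 -0.3612  0.085 ]
FR [ 0.5962 -0.3505  0.085 ] [ 0.6036 -0.3529  0.085 ]
FL [ 0.6144 -0.0067  0.085 ] [ 0.6368 -0.0206  0.085 ]
bar+ [ 0.558  -0.1067  0.047 ] [ 0.5649 -0.1044  0.047 ]
bar- [ 0.5577 -0.2284  0.047 ] [ 0.5484 -0.2308  0.047 ]
scene [ 27  70 123] [209  81  76]
scene yellow 31.5 (194, 138, 12, 9) [array([200. , 141.2]), array([ 5.8, 12. ]), np.float64(117.5)]
scene blue 163.0 (195, 121, 18, 16) [array([203.8, 128.9]), array([12.8, 17.6]), np.float64(48.0)]
side [ 18  80 130] 0
side yellow 94.5 (321, 326, 25, 8) [array([332.2, 330. ]), array([ 5. , 29.6]), np.float64(97.1)]
side yellow 337.0 (326, 298, 20, 25) [array([335.3, 309.7]), array([18.6, 26.7]), np.float64(164.4)]
side yellow 98.0 (193, 176, 14, 21) [array([198.5, 185.1]), array([ 5.7, 24.6]), np.float64(29.8)]
side yellow 65.0 (243, 127, 30, 12) [array([270.8, 141. ]), array([15.2, 52.5]), np.float64(112.6)]
side blue 140.5 (224, 370, 17, 14) [array([231.2, 377.7]), array([10.9, 18.8]), np.float64(116.7)]
side blue 196.5 (79, 346, 26, 16) [array([ 92.2, 354.6]), array([10.1, 29.6]), np.float64(69.6)]
side blue 278.5 (64, 275, 19, 22) [array([ 71.8, 286.4]), array([17.4, 22. ]), np.float64(167.5)]
side blue 920.0 (159, 157, 41, 39) [array([179. , 175.7]), array([34.3, 36. ]), np.float64(75.8)]
```

```bash
cat >> a.py <<'E'
print('---')
print(onz(a,335,246,.085),onz(b,205+243/3.125,155+72/3.125,.09))
w=S['wrist']; print('wrist bar end',onz(w,200,257,.047), 'FL',onz(w,237,163,.085),onz(w,252,160,.085),onz(w,462,184,.085))
# foot corners of stand
for p in((197,192),(221,208),(241,197)): print('foot sc',onz(a,*p,.014))
for p in((135,290),(152,262),(198,266),(180,302)): print('foot si',onz(b,*p,.014))
E
python3 a.py | sed '1,/---/d'
```

```text
[ 0.69995506 -0.23311021  0.085     ] [ 0.69276146 -0.22502547  0.09      ]
wrist bar end [ 0.5628308  -0.10239196  0.047     ] FL [0.61078642 0.01963766 0.085     ] [0.62544168 0.02260401 0.085     ] [ 0.83436145 -0.00151484  0.085     ]
foot sc [0.70532824 0.37857706 0.014     ]
foot sc [0.69120914 0.23509495 0.014     ]
foot sc [0.78788274 0.23504013 0.014     ]
foot si [0.77270397 0.36865861 0.014     ]
foot si [0.81413483 0.27262833 0.014     ]
foot si [0.70531276 0.22343906 0.014     ]
foot si [0.66074095 0.34350007 0.014     ]
```

Call:
play_rows(
  increments="0 0 0 -0.05 -0.02 0 0.3; 0 0 0 -0.1 -0.04 0 0.3; 0 0 0 -0.15 -0.06 0 0.3; 0 0 0 -0.17 -0.065 0 0.3; 0 0 0 -0.17 -0.065 0 0.3",
)

```text
time: 0.8
ee_pos: [0.5579, -0.1762, 0.2228]
eef_rot: [0.71, 0.704, -0.001, 0.001]
ft_force: [-0.4, 0.7, 0.3]
width: 0.0544
grip_force: 0.0
```

Run:
```python
from h import *
w,st=shot("wrist");save('pics/w1.png',w['color']);print(st['ee_pos'],st['eef_rot'],Rot.from_quat(st['eef_rot']).as_matrix().round(4).tolist(),st['width'])
import pickle;pickle.dump(w,open('w1.pkl','wb'))
```

```text
[ 0.55789439 -0.1762123   0.22282951] [ 0.71004563  0.70415462 -0.00095145  0.00075079] [[0.0083, 1.0, -0.0003], [1.0, -0.0083, -0.0024], [-0.0024, -0.0003, -1.0]] 0.05436738802589763
```

View pics/w1.png

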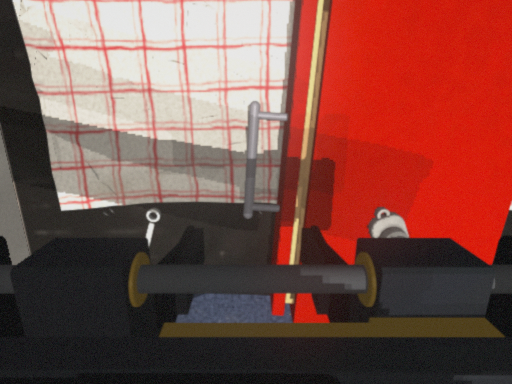

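Run:
```python
from h import *
import pickle
w=pickle.load(open('w1.pkl','rb'))
p=onz(w,255,106,.047);q=onz(w,248,214,.047);print(p,q,(p+q)/2,np.linalg.norm(p-q),'yaw',-np.arctan2(p[0]-q[0],p[1]-q[1]))
for u,v in((325,5),(291,300),(312,5),(280,300)): print(onz(w,u,v,.085),onz(w,u,v,.073))
print('tap top',onz(w,383,213,.14))
```

```text
[ 0.56227948 -0.10387754  0.047     ] [ 0.55353396 -0.22417402  0.047     ] [ 0.55790672 -0.16402578  0.047     ] 0.12061396168648146 yaw -0.07257201518675994
[ 0.62208834 -0.02087607  0.085     ] [ 0.62460286 -0.01776485  0.073     ]
[ 0.6011469  -0.31302704  0.085     ] [ 0.60282508 -0.32158333  0.073     ]
[ 0.61099922 -0.02077938  0.085     ] [ 0.61307087 -0.0176643   0.073     ]
[ 0.5888203  -0.31292875  0.085     ] [ 0.5900062  -0.32148112  0.073     ]
tap top [ 0.66823877 -0.18974156  0.14      ]
```

```bash
cat >> h.py <<'E'
def inc(pos,R,st=None):
    st=st or read_state();R0=Rot.from_quat(st['eef_rot']).as_matrix()
    return np.r_[Rot.from_matrix(R0.T@R).as_rotvec(),R0.T@(np.array(pos)-st['ee_pos'])].round(4)
def mat(z,y): # tool axes from z and approx y
    z=np.array(z,float)/np.linalg.norm(z);y=np.array(y,float);y-=z*(z@y);y/=np.linalg.norm(y);return np.c_[np.cross(y,z),y,z]
YAW=-0.0726
CX=np.array([np.cos(YAW),np.sin(YAW),0]);CY=np.array([-CX[1],CX[0],0])
E
python3 - <<'E'
from h import *
z=CX*np.sin(.2)-np.array([0,0,np.cos(.2)]);R=mat(z,CX)
bar=np.array([.558,-.164,.047])+.02*CY
t=bar+.015*z
for d in(.08,.04,0): print(inc(t-d*z,R))
p=t-.151*CX;print(p, inc(p,R))
E
```

```text
[-0.1998 -0.0061  0.0677  0.0296 -0.0127  0.112 ]
[-0.1998 -0.0061  0.0677  0.0291 -0.0047  0.1512]
[-0.1998 -0.0061  0.0677  0.0286  0.0032  0.1904]
[ 0.41182068 -0.13331587  0.032299  ] [-0.1998 -0.0061  0.0677  0.0389 -0.1475  0.1904]
```

Call:
play_rows(
  increments="-0.1 -0.003 0.034 0.015 -0.006 0.04 0.27; -0.2 -0.006 0.068 0.03 -0.013 0.08 0.27; -0.2 -0.006 0.068 0.03 -0.013 0.112 0.27; -0.2 -0.006 0.068 0.029 -0.005 0.151 0.27; -0.2 -0.006 0.068 0.029 0.003 0.19 0.27; -0.2 -0.006 0.068 0.029 0.003 0.19 0.27",
)

```text
time: 1.45
ee_pos: [0.5604, -0.1383, 0.0273]
eef_rot: [0.727, 0.68, 0.066, 0.069]
ft_force: [-1.2, -0.4, -0.2]
width: 0.0238
grip_force: 0.0
```

Call:
play_rows(
  increments="0 0 0 0 0 0 0; 0 0 0 0 0 0 0; 0 0 0 0 0 0 0",
  grip_force=25,
)

```text
time: 1.75
ee_pos: [0.564, -0.1408, 0.0345]
eef_rot: [0.727, 0.679, 0.069, 0.074]
ft_force: [-1.4, 1.7, 0.9]
width: 0.01
grip_force: 25.0
```

Run:
```python
from h import *
st=read_state();R=Rot.from_quat(st['eef_rot']).as_matrix();print(st['ee_pos'],st['width'],st['ft_force'],st['grip_force'])
print(inc(st['ee_pos']-.149*CX,R))
```

```text
[ 0.56404949 -0.14075222  0.03453523] 0.010041437585711258 [-1.38270697  1.69051671  0.88931288] 25.001184940338135
[ 0.      0.      0.      0.0007 -0.1459 -0.03  ]
```

Call:
play_rows(
  increments="0 0 0 0 -0.02 -0.004 0; 0 0 0 0 -0.042 -0.0086 0; 0 0 0 0 -0.065 -0.0134 0; 0 0 0 0 -0.09 -0.0185 0; 0 0 0 0 -0.115 -0.0236 0; 0 0 0 0 -0.135 -0.0278 0; 0 0 0 0 -0.145 -0.03 0; 0 0 0 0 -0.145 -0.03 0",
)

```text
time: 2.55
ee_pos: [0.4208, -0.1313, 0.0371]
eef_rot: [0.726, 0.679, 0.073, 0.078]
ft_force: [18.0, 0.3, -6.9]
width: 0.01
grip_force: 25.0
```

Call:
play_rows(
  increments="0 0 0 0 0 0 0; 0 0 0 0 0 0 0.25; 0 0 0 0 0 0 0.25; 0 0 0 0 0 -0.02 0.27; 0 0 0 0 0 -0.05 0.27; 0.1 0 0 0 0 -0.1 0.5; 0.2 0 0 0 0 -0.14 1; 0.2 0 0 0 0 -0.15 1",
)

```text
time: 3.35
ee_pos: [0.3877, -0.1294, 0.1854]
eef_rot: [0.731, 0.683, 0.001, 0.001]
ft_force: [1.1, -0.3, -0.6]
width: 0.0402
grip_force: 0.0
```

Run:
```python
from h import *
w,st=shot("wrist");print(st['ee_pos'],st['time'],st['ft_force'])
a=camera("scene");print(Rot.from_quat(st['eef_rot']).as_matrix().round(3).tolist())
z=cv2.resize(a['color'][150:330,200:420],(624,510),interpolation=cv2.INTER_CUBIC)[:300]
save('pics/m1.png',np.vstack([w['color'],cv2.resize(a['color'][200:290,220:420],(512,216),interpolation=cv2.INTER_CUBIC)]))
import pickle;pickle.dump((w,a),open('w2.pkl','wb'))
```

```text
[ 0.38768707 -0.12936028  0.18540816] 3.35 [ 1.09260797 -0.31755817 -0.60848616]
[[0.068, 0.998, 0.003], [0.998, -0.068, -0.001], [-0.0, 0.003, -1.0]]
```

View pics/m1.png

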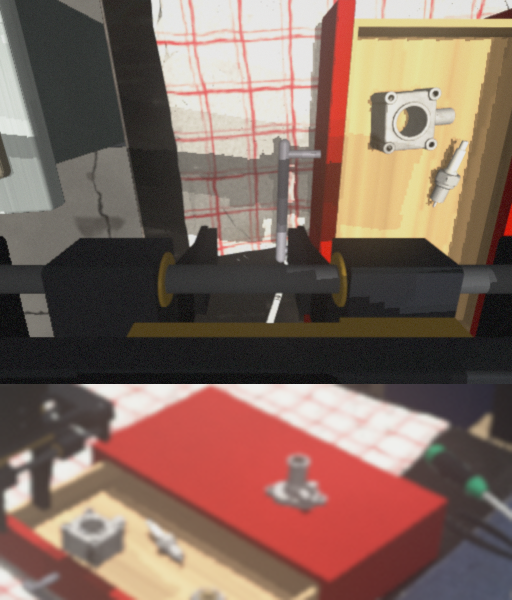

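Run:
```python
from h import *
import pickle
w,a=pickle.load(open('w2.pkl','rb'))
for p in((371,93),(437,89),(437,149),(378,152),(412,121)): print(onz(w,*p,.056).round(4))
print('tip',onz(w,453,115,.036).round(4))
c=onz(w,408,120,.056)
R=mat([0,0,-1],[0,1,0]);print(inc([c[0]-.075,c[1],.2],R))
```

```text
[ 0.5007 -0.0523  0.056 ]
[ 0.5593 -0.0529  0.056 ]
[ 0.5647 -0.1069  0.056 ]
[ 0.5095 -0.106   0.056 ]
[ 0.5393 -0.0794  0.056 ]
tip [ 0.5887 -0.0783  0.036 ]
[ 0.0034  0.0033 -1.6391  0.056   0.0704 -0.0178]
```

Call:
play_rows(
  increments="0 0 -0.149 0.01 0.01 -0.005 1; 0 0 -0.298 0.02 0.02 -0.01 1; 0 0 -0.447 0.03 0.03 -0.015 1; 0 0 -0.596 0.04 0.04 -0.018 1; 0 0 -0.745 0.05 0.05 -0.018 1; 0 0 -0.894 0.056 0.06 -0.018 1; 0 0 -1.043 0.056 0.07 -0.018 1; 0 0 -1.192 0.056 0.07 -0.018 1",
)

```text
time: 4.25
ee_pos: [0.4589, -0.0777, 0.1963]
eef_rot: [0.218, 0.976, 0.0, -0.001]
ft_force: [0.3, -0.9, 0.3]
width: 0.0871
grip_force: 0.0
```

Call:
play_rows(
  increments="0 0 -0.149 0 0 0 0.85; 0 0 -0.298 0 0 0 0.85; 0 0 -0.44 0 0 0 0.85; 0 0 -0.44 0 0 0 0.85; 0 0 -0.44 0 0 0 0.85",
)

```text
time: 4.75
ee_pos: [0.4585, -0.078, 0.1972]
eef_rot: [0.006, 1.0, 0.0, -0.0]
ft_force: [-0.4, -0.6, -0.5]
width: 0.0741
grip_force: 0.0
```

Run:
```python
from h import *
w,st=shot("wrist");print(st['ee_pos'],st['time'],st['joint_positions'].round(2) if hasattr(st['joint_positions'],'round') else st['joint_positions'])
print(Rot.from_quat(st['eef_rot']).as_matrix().round(3).tolist())
save('pics/w3.png',cv2.resize(w['color'],(800,600),interpolation=cv2.INTER_CUBIC))
import pickle;pickle.dump(w,open('w3.pkl','wb'))
```

```text
[ 0.45846591 -0.07795445  0.19715871] 4.75 [ 0.12  0.   -0.05  1.9  -0.    1.24  1.63]
[[-1.0, 0.012, -0.001], [0.012, 1.0, 0.001], [0.001, 0.001, -1.0]]
```

View pics/w3.png

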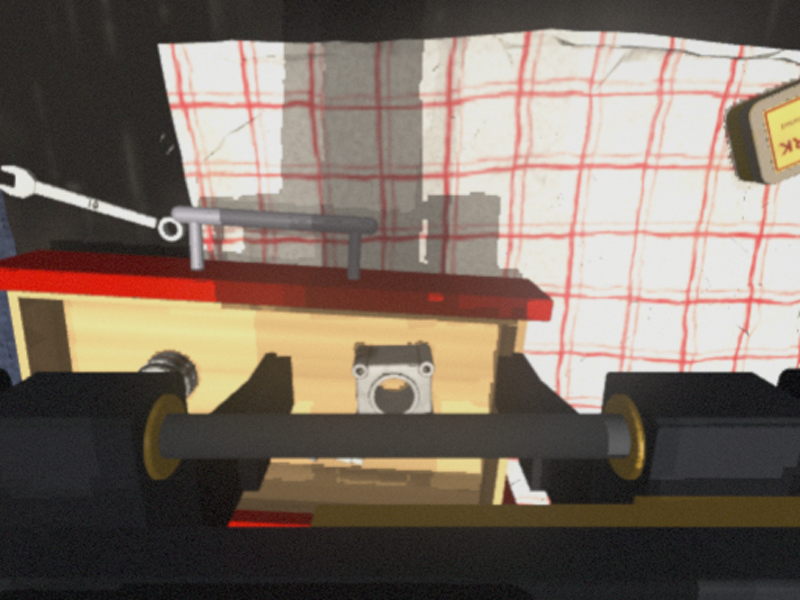

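Call:
play_rows(
  increments="0 0 0.149 0 0.03 -0.03 1; 0 0 0.298 0 0.06 -0.06 1; 0 0 0.447 0 0.1 -0.09 1; 0 0 0.596 0 0.14 -0.12 1; 0 0 0.745 0 0.18 -0.15 1; 0 0 0.894 0 0.22 -0.18 1; 0 0 1.043 0 0.25 -0.18 1; 0 0 1.192 0 0.28 -0.18 1",
)

```text
time: 5.6
ee_pos: [0.4611, 0.2041, 0.3796]
eef_rot: [0.552, 0.834, 0.002, 0.0]
ft_force: [1.1, -0.4, -0.9]
width: 0.0871
grip_force: 0.0
```

Call:
play_rows(
  increments="0 0 0.149 0 0 0 1; 0 0 0.298 0 0 0 1; 0 0 0.447 0 0 0 1; 0 0 0.596 0 0 0 1; 0 0 0.745 0 0 0 1; 0 0 0.894 0 0 0 1; 0 0 1.043 0 0 0 1; 0 0 1.192 0 0 0 1",
)

```text
time: 6.4
ee_pos: [0.4611, 0.2018, 0.378]
eef_rot: [0.925, 0.38, 0.0, -0.0]
ft_force: [0.2, -0.2, -1.2]
width: 0.087
grip_force: 0.0
```

Run:
```python
from h import *
st=read_state();print(st['ee_pos'],st['joint_positions'])
h=np.array([np.cos(.35),np.sin(.35),0]);t=.6
R=mat(h*np.sin(t)+np.array([0,0,-np.cos(t)]),[h[1],-h[0],0]);print(R.round(2).tolist(),inc([.48,.2,.38],R))
```

```text
[0.46107199 0.2018391  0.37800609] [-0.1821878   0.04314648 -0.33198523  1.48133753  0.01345436  1.61915889
 -1.30512736]
[[0.78, 0.34, 0.53], [0.28, -0.94, 0.19], [0.56, -0.0, -0.83]] [-0.1292  0.5903  0.4157  0.0122  0.0146 -0.002 ]
```

Call:
play_rows(
  increments="-0.026 0.118 0.083 0.012 0.015 -0.002 1; -0.052 0.236 0.166 0.012 0.015 -0.002 1; -0.078 0.354 0.249 0.012 0.015 -0.002 1; -0.103 0.472 0.332 0.012 0.015 -0.002 1; -0.129 0.59 0.416 0.012 0.015 -0.002 1; -0.129 0.59 0.416 0.012 0.015 -0.002 1; -0.129 0.59 0.416 0.012 0.015 -0.002 1",
)

```text
time: 7.1
ee_pos: [0.4799, 0.1996, 0.3808]
eef_rot: [0.94, 0.171, 0.29, -0.053]
ft_force: [1.4, 0.1, 0.6]
width: 0.0868
grip_force: 0.0
```

Run:
```python
from h import *
w,st=shot("wrist");print(st['ee_pos'],st['time'],st['joint_positions'].round(2))
print(Rot.from_quat(st['eef_rot']).as_matrix().round(3).tolist())
save('pics/w4.png',cv2.resize(w['color'],(800,600),interpolation=cv2.INTER_CUBIC))
import pickle;pickle.dump(w,open('w4.pkl','wb'))
```

```text
[0.47986593 0.19961179 0.38075435] 7.1 [-0.1  -0.39 -0.32  1.95 -0.09  0.96 -1.62]
[[0.773, 0.352, 0.528], [0.291, -0.936, 0.198], [0.564, 0.0, -0.826]]
```

View pics/w4.png

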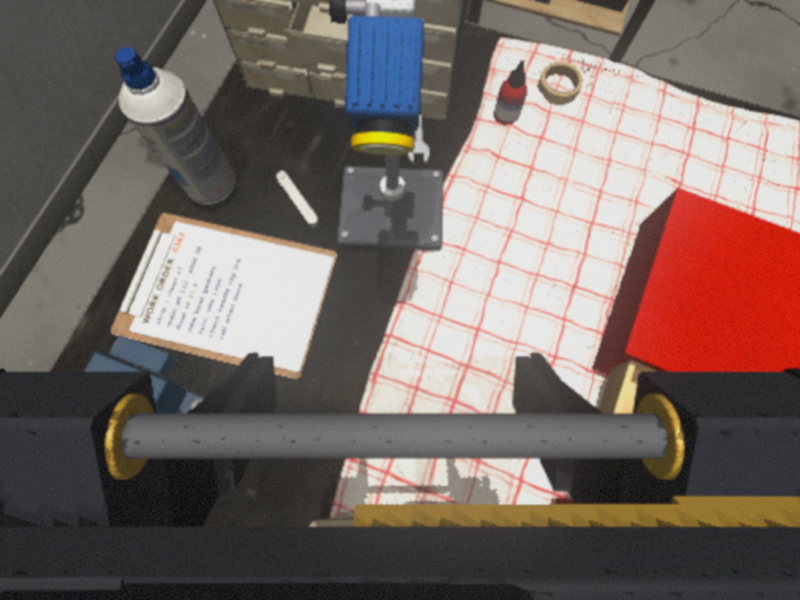

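Run:
```python
from h import *
import pickle
w=pickle.load(open('w4.pkl','rb'));S=pickle.load(open('s0.pkl','rb'));k=1.5625
f=[onz(w,u/k,v/k,.014) for u,v in((346,167),(442,168),(441,248),(338,244))]
for p in f: print(p.round(4))
lab=['BL','BR','FR','FL']
e=lambda i,j:(np.linalg.norm(f[i]-f[j]).round(4),np.arctan2(*(f[i]-f[j])[1::-1]).round(4))
print('x edges (yaw)',e(0,3),e(1,2),'y edges',e(0,1),e(3,2)); c=sum(f)/4;print('centre',c)
obs=[]
for n,c_,roi in(('w',w,(200,60,100,50)),('scene',S['scene'],(190,130,20,22)),('side',S['side'],(188,170,22,32))):
    x,y,ww,hh=roi;im=c_['color'][y:y+hh,x:x+ww];hsv=cv2.cvtColor(im,cv2.COLOR_RGB2HSV)
    m=cv2.inRange(hsv,(20,90 if n!='scene' else 60,50),(35,255,255))
    q=max(cv2.findContours(m,0,1)[0],key=cv2.contourArea);el=cv2.fitEllipse(q);M=cv2.moments(q)
    print(n,cv2.boundingRect(q),[np.round(t,1) for t in el],'abs',np.round(el[0],1)+[x,y])
    obs.append((c_,el[0][0]+x,el[0][1]+y))
print(tri(*obs),tri(obs[0],obs[2]),tri(obs[0],obs[1]),tri(obs[1],obs[2]))
```

```text
[0.77   0.3742 0.014 ]
[0.8123 0.2574 0.014 ]
[0.7051 0.2221 0.014 ]
[0.6657 0.342  0.014 ]
x edges (yaw) (np.float64(0.1091), np.float64(0.3)) (np.float64(0.1129), np.float64(0.3184)) y edges (np.float64(0.1242), np.float64(1.9185)) (np.float64(0.1262), np.float64(1.8882))
centre [0.73828023 0.29892066 0.014     ]
w (24, 23, 41, 16) [array([43.9, 30.3]), array([14.5, 41.8]), np.float64(92.0)] abs [243.9  90.3]
scene (3, 7, 13, 12) [array([ 9.3, 12.2]), array([ 9.3, 14.4]), np.float64(124.7)] abs [199.3 142.2]
side (4, 6, 15, 21) [array([10.5, 15.1]), array([ 6. , 24.5]), np.float64(29.6)] abs [198.5 185.1]
(array([0.64985357, 0.27130478, 0.26904918]), [np.float64(1.5), np.float64(2.4), np.float64(1.7)]) (array([0.64900087, 0.27214014, 0.2714554 ]), [np.float64(0.0), np.float64(0.0)]) (array([0.65270163, 0.27416991, 0.26489353]), [np.float64(0.6), np.float64(0.6)]) (array([0.64973356, 0.26998171, 0.26872035]), [np.float64(1.8), np.float64(1.8)])
```

Call:
play_rows(
  increments="0 0.12 0 -0.015 -0.03 0.022 1; 0 0.24 0 -0.03 -0.06 0.044 1; 0 0.35 0 -0.045 -0.09 0.066 1; 0 0.35 0 -0.045 -0.09 0.066 1; 0 0.35 0 -0.045 -0.09 0.066 1; 0 0.35 0 -0.045 -0.09 0.066 1",
)

```text
time: 7.75
ee_pos: [0.4481, 0.2857, 0.2993]
eef_rot: [0.875, 0.16, 0.449, -0.082]
ft_force: [0.3, -0.9, -1.1]
width: 0.0867
grip_force: 0.0
```

```bash
cat > ring.py <<'E'
from h import *
import pickle,sys
w,st=shot("wrist");print(st['ee_pos'],st['time'],st['joint_positions'].round(2));pickle.dump(w,open(sys.argv[1]+'.pkl','wb'))
u,v=proj(w,[.65,.272,.27]).astype(int);print(u,v)
x,y=max(u-45,0),max(v-35,0);im=w['color'][y:y+75,x:x+95];hsv=cv2.cvtColor(im,cv2.COLOR_RGB2HSV)
m=cv2.inRange(hsv,(20,90,50),(35,255,255));q=max(cv2.findContours(m,0,1)[0],key=cv2.contourArea)
el=cv2.fitEllipse(cv2.convexHull(q));print([np.round(t,1) for t in el],np.array(el[0])+[x,y],cv2.boundingRect(q))
save('pics/%s.png'%sys.argv[1],cv2.resize(im,None,fx=4,fy=4,interpolation=cv2.INTER_CUBIC))
E
python3 ring.py r1
```

```text
[0.44814341 0.28568226 0.29926239] 7.75 [-0.4  -0.49 -0.42  2.35  0.52  0.44 -2.46]
335 96
[array([45.1, 36.2]), array([29.9, 47.5]), np.float64(80.9)] [335.12313843  97.21198273] (23, 22, 46, 30)
```

Call:
play_rows(
  increments="0 0 0 0 0.05 0 1; 0 0 0 0 0.1 0 1; 0 0 0 0 0.14 0 1; 0 0 0 0 0.16 0 1; 0 0 0 0 0.16 0 1; 0 0 0 0 0.16 0 1",
)

```text
time: 8.4
ee_pos: [0.5108, 0.1517, 0.2932]
eef_rot: [0.879, 0.16, 0.441, -0.083]
ft_force: [-0.6, -0.1, 0.2]
width: 0.0869
grip_force: 0.0
```

```bash
python3 ring.py r2
python3 - <<'E'
import cv2,numpy as np
a,b=cv2.imread('pics/r1.png'),cv2.imread('pics/r2.png');h=max(a.shape[0],b.shape[0])
p=lambda i:np.pad(i,((0,h-i.shape[0]),(0,0),(0,0)));cv2.imwrite('pics/rr.png',np.hstack([p(a),p(b)]))
E
```

```text
[0.51081398 0.15167016 0.29324404] 8.4 [-0.1  -0.5  -0.21  2.37 -0.38  0.34 -1.25]
186 95
[array([46.2, 36.1]), array([29.9, 50.1]), np.float64(100.2)] [187.1930542   96.06977081] (22, 21, 48, 31)
```

View pics/rr.png

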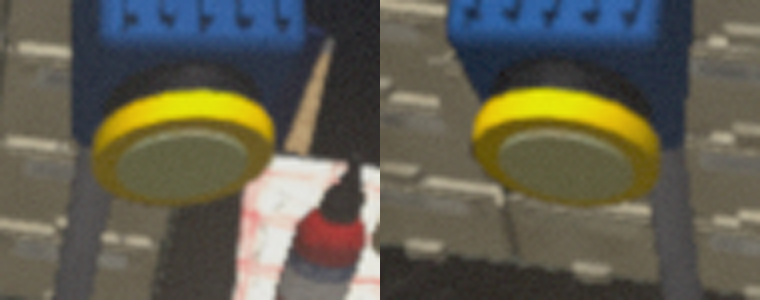

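Run:
```python
from h import *
import pickle
a,b=[pickle.load(open(f'r{i}.pkl','rb')) for i in(1,2)];S=pickle.load(open('s0.pkl','rb'))
G=[(a,335.5,102),(b,187,101.2)]
L,e=tri(*G);print('lens',L.round(4),e)
print('ring',tri((a,335.1,97.2),(b,187.2,96.1)))
for y in(.30,.32):
  h=np.array([np.cos(y),np.sin(y),0]);x=h*np.cos(np.radians(25))+[0,0,np.sin(np.radians(25))]
  # glass ellipse check: projected extreme points of 45mm ring front
  zl=-h*np.sin(np.radians(25))+[0,0,np.cos(np.radians(25))];yl=np.cross(zl,x)
  for c in(a,b):
    pts=np.array([proj(c,L+.0225*(np.cos(t)*yl+np.sin(t)*zl)) for t in np.linspace(0,6.28,60)]).astype(np.float32)
    print(y,[np.round(t,1) for t in cv2.fitEllipse(pts)])
  print('focus',(L-.1*x).round(4),'ctr-lens lateral mm',1000*np.dot(np.array([.73828,.29892,0])-L,yl))
print(proj(S['scene'],L),proj(S['side'],L))
```

```text
lens [0.6465 0.2701 0.266 ] [np.float64(0.0), np.float64(0.0)]
ring (array([0.65112296, 0.27189713, 0.26822327]), [np.float64(0.1), np.float64(0.1)])
0.3 [array([335.9, 101.2]), array([22.5, 46.4]), np.float64(84.3)]
0.3 [array([186.7, 100.4]), array([21.9, 48.1]), np.float64(100.7)]
focus [0.5599 0.2433 0.2238] ctr-lens lateral mm 0.4235467749514922
0.32 [array([335.9, 101.2]), array([22.3, 46.5]), np.float64(83.1)]
0.32 [array([186.7, 100.4]), array([22.2, 48. ]), np.float64(99.5)]
focus [0.5605 0.2416 0.2238] ctr-lens lateral mm -1.5006717879486455
[198.7477261  142.81811579] [200.3055183  187.52755917]
```

Run:
```python
from h import *
R=mat([0,0,-1],[0,-1,0]);print(inc([.49,-.08,.2],R))
st=read_state();R0=Rot.from_quat(st['eef_rot']).as_matrix();print((R0.T@np.array([-.05,0,.06])).round(3),(R0.T@np.array([-.03,-.12,.06])).round(3))
```

```text
[-0.1709 -0.9223  0.336  -0.1359  0.2068 -0.0261]
[ 0.02  -0.018 -0.073] [ 0.006  0.101 -0.093]
```

Call:
play_rows(
  increments="-0.024 -0.132 0.048 -0.015 0.03 -0.03 1; -0.049 -0.264 0.096 -0.03 0.06 -0.04 1; -0.073 -0.395 0.144 -0.05 0.09 -0.04 1; -0.098 -0.527 0.192 -0.075 0.12 -0.04 1; -0.122 -0.659 0.24 -0.1 0.15 -0.035 1; -0.147 -0.791 0.288 -0.12 0.18 -0.03 1; -0.171 -0.922 0.336 -0.136 0.207 -0.026 1; -0.171 -0.922 0.336 -0.136 0.207 -0.026 1",
)

```text
time: 9.25
ee_pos: [0.4881, -0.0804, 0.1925]
eef_rot: [1.0, -0.003, -0.008, -0.001]
ft_force: [0.0, 0.2, 0.6]
width: 0.087
grip_force: 0.0
```

Call:
play_rows(
  increments="0 0 0 0 0 0 0.9; 0 0 0 0 0 0 0.9",
)

```text
time: 9.45
ee_pos: [0.4877, -0.0765, 0.1985]
eef_rot: [1.0, -0.0, -0.0, -0.001]
ft_force: [-0.2, -0.5, 0.8]
width: 0.0805
grip_force: 0.0
```

Run:
```python
from h import *
import pickle
w,st=shot("wrist");print(st['ee_pos'],st['time'],st['joint_positions'].round(2));print(Rot.from_quat(st['eef_rot']).as_matrix().round(3).tolist())
pickle.dump(w,open('w5.pkl','wb'))
u,v=proj(w,[.535,-.08,.056]).astype(int);print(u,v)
x,y=max(u-80,0),max(v-60,0);print(x,y)
save('pics/w5.png',cv2.resize(w['color'][y:y+120,x:x+160],(800,600),interpolation=cv2.INTER_CUBIC))
```

```text
[ 0.48766356 -0.07649311  0.19849042] 9.45 [ 0.21  0.07 -0.15  1.83  0.01  1.25 -1.52]
[[1.0, -0.0, -0.001], [-0.0, -1.0, 0.001], [-0.001, -0.001, -1.0]]
255 134
175 74
```

View pics/w5.png

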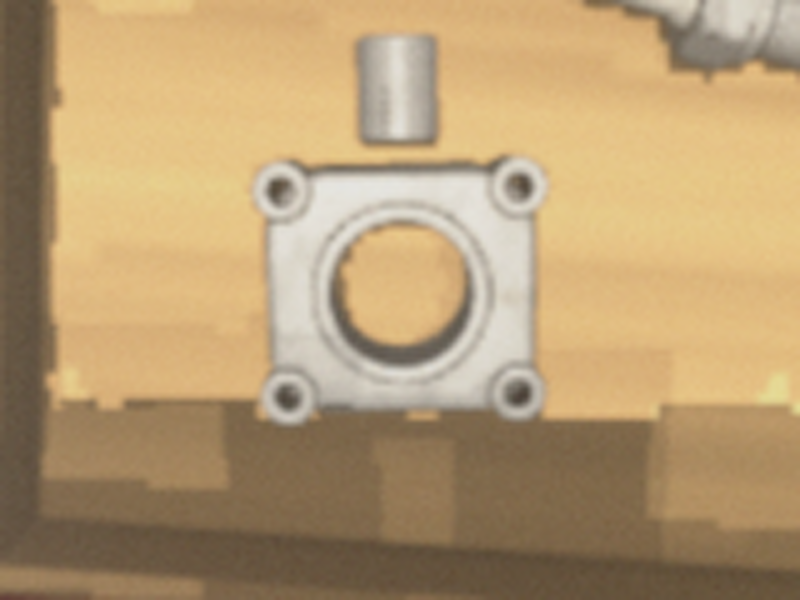

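Run:
```python
from h import *
import pickle
w=pickle.load(open('w5.pkl','rb'))
P=[onz(w,175+u/5-.4,74+v/5-.4,.056) for u,v in((280,189),(519,184),(517,393),(289,398))]
for p in P: print(p.round(4))
lx=P[0]-P[3]+P[1]-P[2];ly=P[0]-P[1]+P[3]-P[2]
print('yaw from x',np.arctan2(lx[1],lx[0]),'from y',np.arctan2(-ly[0],ly[1]));c=sum(P)/4;print('centre',c,np.linalg.norm(lx)/2,np.linalg.norm(ly)/2)
print('bore',onz(w,175+401/5-.4,74+291/5-.4,.056),'tip top',onz(w,175+397/5-.4,74+37/5-.4,.044),'base',onz(w,175+397/5-.4,74+140/5-.4,.044))
st=read_state();y=0.02
R=mat([0,0,-1],[0,-1,0])
for z in(.2,.08,.028): print(inc([c[0],c[1],z],R,st))
```

```text
[ 0.5568 -0.0563  0.056 ]
[ 0.5578 -0.1016  0.056 ]
[ 0.518  -0.1022  0.056 ]
[ 0.517  -0.0573  0.056 ]
yaw from x 0.01971427819576761 from y 0.021392616326251817
centre [ 0.53741046 -0.07936746  0.056     ] 0.039809668267508015 0.04513342898588518
bore [ 0.53778567 -0.0793245   0.056     ] tip top [ 0.58474464 -0.07851512  0.044     ] base [ 0.56577298 -0.07855216  0.044     ]
[-0.0007 -0.0001  0.0001  0.0499  0.003  -0.0011]
[-7.000e-04 -1.000e-04  1.000e-04  4.990e-02  3.100e-03  1.189e-01]
[-7.000e-04 -1.000e-04  1.000e-04  4.990e-02  3.100e-03  1.709e-01]
```

Call:
play_rows(
  increments="0 0 -0.02 0.025 0.0015 0.03 0.9; 0 0 -0.02 0.0494 0.003 0.07 0.9; 0 0 -0.02 0.0494 0.003 0.11 0.9; 0 0 -0.02 0.0494 0.003 0.14 0.9; 0 0 -0.02 0.0494 0.003 0.16 0.9; 0 0 -0.02 0.0494 0.003 0.17 0.9; 0 0 -0.02 0.0494 0.003 0.17 0.9; 0 0 -0.02 0.0494 0.003 0.17 0.9",
)

```text
time: 10.3
ee_pos: [0.5368, -0.0797, 0.0289]
eef_rot: [1.0, 0.01, -0.0, -0.0]
ft_force: [0.1, 0.7, 0.1]
width: 0.078
grip_force: 0.0
```

Call:
play_rows(
  increments="0 0 0 0 0 0 0.5; 0 0 0 0 0 0 0.5; 0 0 0 0 0 0 0.5; 0 0 0 0 0 0 0.5; 0 0 0 0 0 0 0.5",
  grip_force=30,
)

```text
time: 10.8
ee_pos: [0.5361, -0.0798, 0.0273]
eef_rot: [1.0, 0.01, -0.002, -0.0]
ft_force: [-0.2, -0.7, 3.1]
width: 0.0528
grip_force: 30.0
```

Call:
play_rows(
  increments="0 0 0 0 0 -0.01 0.4; 0 0 0 0 0 -0.03 0.4; 0 0 0 0 0 -0.06 0.4; 0 0 0 0 0 -0.1 0.4; 0 0 0 0 0 -0.14 0.4; 0 0 0 0 0 -0.17 0.4; 0 0 0 0 0 -0.18 0.4; 0 0 0 0 0 -0.18 0.4",
)

```text
time: 11.6
ee_pos: [0.5371, -0.0799, 0.2083]
eef_rot: [1.0, 0.01, -0.0, -0.0]
ft_force: [-0.3, 0.7, -1.3]
width: 0.0527
grip_force: 29.9
```

```bash
cat > fin.py <<'E'
from h import *
y,p=.312,np.radians(25);h=np.array([np.cos(y),np.sin(y),0])
s=h*np.cos(p)+[0,0,np.sin(p)];zl=-h*np.sin(p)+[0,0,np.cos(p)]
R=np.c_[s,np.cross(-zl,s),-zl];F=np.array([.6465,.2701,.266])-.1*s
tip=np.array([.0495,0,-.0085]);T=F-R@tip
E
python3 - <<'E'
from fin import *
st=read_state();print(st['ee_pos'],st['width'],st['grip_force']);print('T',T,'standoff',inc(T-.08*s,R),'final',inc(T,R))
E
```

```text
[ 0.53708242 -0.07987051  0.20832833] 0.0526590410512689 29.932475218256513
T [0.52096721 0.22961139 0.19511495] standoff [ 0.0635  0.4341 -0.2882 -0.0795 -0.2888  0.0472] final [ 0.0635  0.4341 -0.2882 -0.0101 -0.3097  0.0133]
```

Call:
play_rows(
  increments="0.006 0.043 -0.029 -0.02 -0.02 0 0.4; 0.013 0.09 -0.06 -0.04 -0.06 0.005 0.4; 0.02 0.16 -0.1 -0.06 -0.11 0.01 0.4; 0.03 0.23 -0.15 -0.08 -0.16 0.02 0.4; 0.045 0.31 -0.2 -0.08 -0.21 0.03 0.4; 0.055 0.38 -0.25 -0.08 -0.25 0.04 0.4; 0.0635 0.434 -0.288 -0.08 -0.28 0.047 0.4; 0.0635 0.434 -0.288 -0.08 -0.289 0.047 0.4",
)

```text
time: 12.4
ee_pos: [0.4475, 0.2095, 0.1569]
eef_rot: [0.965, 0.154, 0.211, -0.034]
ft_force: [-0.1, -1.7, 0.1]
width: 0.0526
grip_force: 29.9
```

Call:
play_rows(
  increments="0 0 0 0 0 0 0.4; 0 0 0 0 0 0 0.4; 0 0 0 0 0 0 0.4",
)

```text
time: 12.7
ee_pos: [0.4509, 0.2065, 0.1599]
eef_rot: [0.965, 0.151, 0.212, -0.034]
ft_force: [0.0, 0.0, -0.7]
width: 0.0525
grip_force: 29.9
```

Run:
```python
from fin import *
import pickle
st=read_state();print(st['ee_pos'],st['time'],st['width'],st['joint_positions'].round(2));print('final',inc(T,R))
```

```text
[0.45088635 0.20646318 0.15989418] 12.7 0.05247245666796732 [-0.02 -0.2  -0.52  2.21  0.01  0.68 -1.83]
final [-0.0004  0.0035 -0.0022  0.0818 -0.0007 -0.001 ]
```

Clear of the camera and on track; advance slowly to the focus point.

Call:
play_rows(
  increments="0 0.001 0 0.015 0 0 0.4; 0 0.002 -0.001 0.03 0 0 0.4; 0 0.003 -0.002 0.045 0 0 0.4; 0 0.003 -0.002 0.06 -0.001 -0.001 0.4; 0 0.003 -0.002 0.073 -0.001 -0.001 0.4; 0 0.003 -0.002 0.08 -0.001 -0.001 0.4; 0 0.003 -0.002 0.0815 -0.001 -0.001 0.4; 0 0.003 -0.002 0.0815 -0.001 -0.001 0.4",
)

```text
time: 13.5
ee_pos: [0.5203, 0.2306, 0.1952]
eef_rot: [0.964, 0.152, 0.214, -0.034]
ft_force: [0.5, 0.1, -0.8]
width: 0.0532
grip_force: 29.9
```

Call:
play_rows(
  increments="0 0 0 0 0 0 0.4; 0 0 0 0 0 0 0.4; 0 0 0 0 0 0 0.4; 0 0 0 0 0 0 0.4",
)

```text
time: 13.9
ee_pos: [0.5203, 0.2311, 0.1956]
eef_rot: [0.964, 0.152, 0.214, -0.034]
ft_force: [0.1, -1.2, -1.2]
width: 0.0529
grip_force: 29.9
```

Run:
```python
from fin import *
import pickle
st=read_state();print(st['ee_pos'],st['time'],st['width'],st['ft_force']);print('final',inc(T,R))
a=camera('scene');b=camera('side');pickle.dump((a,b),open('f.pkl','wb'))
Rm=Rot.from_quat(st['eef_rot']).as_matrix();tp=st['ee_pos']+Rm@tip
pt={}
for n,c in(('a',a),('b',b)):
    o=proj(c,tp).astype(int);print(n,'tip expected',proj(c,tp).round(1),'lens',proj(c,F+.1*s).round(1),'block axis pt',proj(c,tp-.049*s).round(1),o-[40,30])
z=lambda i,o,W,H,s_:cv2.resize(i[o[1]-H//2:o[1]+H//2,o[0]-W//2:o[0]+W//2],(W*s_,H*s_),interpolation=cv2.INTER_CUBIC)
oa,ob=proj(a,tp).astype(int),proj(b,tp).astype(int);print(oa,ob)
save('pics/fin.png',np.hstack([z(a['color'],oa,80,100,5),z(b['color'],ob,80,100,5)]))
```

```text
[0.52032052 0.23105049 0.19559394] 13.9 0.05286212918540522 [ 0.05589895 -1.21285351 -1.21080822]
final [-0.0008 -0.0006  0.0015 -0.      0.0016  0.0005]
a tip expected [183.9 166.8] lens [198.7 142.8] block axis pt [176.5 179.2] [143 136]
b tip expected [244.  211.7] lens [200.3 187.5] block axis pt [265.4 223.4] [203 181]
[183 166] [243 211]
```

View pics/fin.png

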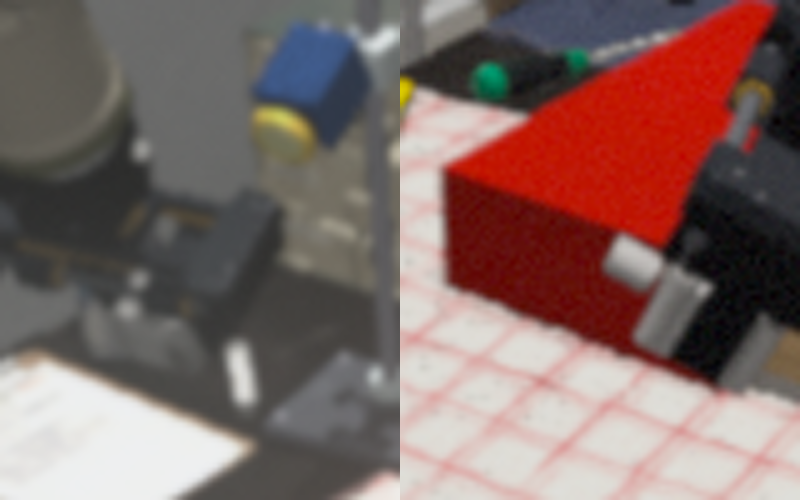

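Call:
play_rows(
  increments="0 0 0.001 0 0.001 0 0.4; 0 0 0.001 0 0.001 0 0.4; 0 0 0.001 0 0.001 0 0.4; 0 0 0.001 0 0.001 0 0.4; 0 0 0.001 0 0.001 0 0.4; 0 0 0.001 0 0.001 0 0.4",
)

```text
time: 14.6
ee_pos: [0.5208, 0.2301, 0.1956]
eef_rot: [0.964, 0.152, 0.214, -0.034]
ft_force: [-1.2, -0.0, 0.2]
width: 0.0525
grip_force: 29.9
```

Run:
```python
from fin import *
st=read_state();print(inc(T,R,st),np.abs(st['joint_vel']).max(),st['grip_force'],st['width'])
print(close_job())
```

```text
[-0.0009 -0.0006  0.0004 -0.0002  0.0006  0.0005] 0.0007851095063258415 29.932459356487016 0.05251654599618257
the job is handed in; nothing more can be done
None
```

The job is handed in at 14.6 s: I opened the drawer and took out the housing, and the gripper holds it still, with the TCP within 1 mm of the pose computed for 10 cm in front of the lens, stub into it and bore up. The side camera agreed on the tip position to about 1 pixel; the scene camera's view was blocked. I took no final picture of the piston, plug or casting.

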